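Emergency lid release of a bench centrifuge

ROBOT

A 6-joint arm with a two-finger parallel gripper is mounted at the origin on the work surface. World frame = base frame: x ahead of the robot, y to its left, z up, the work surface at z = 0. Lengths are in m, angles in rad, forces in N, time in s.
With the tool pointing down it reaches from about 0.4 to 0.925 m from the base axis. Payload 12.5 kg.
Tool frame: the origin (TCP) lies midway between the tips of the shut fingers; the grasp point (between the pads) lies 19 mm behind it; z points along the fingers, y is the direction in which the jaws open and shut (so a half turn about z gives the same grasp; the last joint's range is limited). The gripper opens to 95 mm and grips with 3 to 60 N. Pads are 20 mm wide; open, the fingers measure 119 mm over their backs; the gripper's body (75 mm by 180 mm) begins 59 mm behind the grasp point.
Start: joints at [1.129, 0.491, 1.559, -0, 1.092, -0.106], TCP at [0.206, 0.59, 0.215] pointing down, gripper open.
Joint ranges: [-3.1, 3.1], [-0.84, 2.19], [0.05, 2.79], [-1.13, 4.28], [0.06, 2.93], [-2.69, 2.69]. Speed limits (rad/s): [2.22, 2.22, 2.79, 3.14, 3.14, 3.14].

INTERFACE

Orientations are given as [roll, pitch, yaw] about the fixed x, y, z axes, in that order (R = Rz(yaw) Ry(pitch) Rx(roll)).
In Python, from workcell import sensors, eyes, job_done, spotter gives the robot as it stands. The module is installed in compiled form; this text tells all that it offers.
- The arm moves only by the tool move_arm, never from a script. Its argument "steps" is text: rows parted by semicolons, each of 5 numbers parted by spaces: the shift along the tool's x, y, z in mm, then the turn about the tool's z in rad, then the opening, from 0 (shut) to 1 (fully open). In form: tx ty tz twist gripper; .... A call has 1 to 12 rows; each row is the pose to reach, as a shift and turn from the pose measured when the call began, along the tool's axes at that moment; what a row does not reach only later rows make up. A row lasts 1/8 s, in which the tool goes at most 62.5 mm and 10.7 degrees, less where a joint would pass 70% of its speed; a pose out of reach is approached as far as the arm can. A call with a gripper value outside its range is refused whole. The fingers move at their own pace and stop on an object; the grip force is fixed at half the most. Time passes only in rows, so rows that repeat a pose let the fingers close. It gives the time, the measured TCP pose, the force and the opening at its end, in the units of the state.
- sensors.get_state(): the state, without advancing time (a new reading comes with each control period).
- eyes.get_image(name): name is "scene" or "top" or "wrist"; returns the picture (400x640x3 uint8, blue, green, red); there is no depth.
- eyes.camera_info(name): a dict with "fx", "fy", "cx", "cy" (pixels), "pose" (4x4, takes a point from camera to world coordinates). Camera axes: x right, y down, z forward; pixel columns grow to the right and rows downward; lengths in m; the calibration is good to about 2 mm. The wrist camera is an equidistant fisheye: a pixel r from the principal point sees the ray r / f radians off the axis. A picture is of the moment at which its call begins: read the wrist's pose just before it. camera_info takes no time and is no camera call; for the wrist camera it gives the pose at the moment of the call.
- job_done(): hands the job in, once; it reports no verdict.
Trained networks look in the newest picture that a camera, given by its name, has taken for a name from the list of things; names that differ only in an ending like _2 or _b are one class to them, and where a whole thing is asked for, a point or a joint stands for the part that bears it (a point fixed in the world has none). Each returns a list of dicts, best first, with "conf" (0 to 1); they miss things now and then, are a little off and sometimes report something else, mostly with a low value. They report only what shows in the picture. A call takes as long as a camera call. They do not tell look-alikes from the thing itself.
- spotter.look_for(camera, query): "position" ([x, y, z] in m, in world coordinates, good to about 4 mm: the middle of the surface that is visible of it).
- spotter.landmark_of(camera, query): "position" ([x, y, z] in m, in world coordinates, good to about 4 mm: a listed point, or the origin of a listed thing).
The state is a dict: "time_s": time; "joints": joint angles; "dq": joint speeds; "joint_torque": joint torques, N m; "tcp_pos": TCP position; "ee_rot": TCP orientation; "wrist_force": force on the tool from outside, world axes, zero at the start; "moment": the same for the moment, N m; "finger_gap": finger opening in m.
Only numpy, scipy, OpenCV 4.12 (cv2) and the standard library are available. Lean on these libraries where they do the work, as an engineer would, in place of code of your own. Each camera call takes 0.05 s, during which the arm holds its last target. There are 200 camera calls.

TASK

The power is out and the small centrifuge is locked. Take the blue-handled release key from the red tube rack, push its rod down through the yellow-framed hole in the centrifuge's deck and feel for the spring latch inside, pressing it gently, no harder and no farther than it takes for the lid to spring open, because bearing down on the end stop (20 N or more) breaks it. Then draw the key out, keeping clear of the open lid, and stand it back fully home in its own slot in the rack, leaving the tubes in the rack as they stand.

Things in the scene. Friction and masses are not known exactly. Their poses are not given: they have to be found in the camera images.
- machine: bench centrifuge, white housing 250 x 210 mm, 130 mm high to its flat deck, fixed to the bench at a place and yaw that differ. Origin: centre of its underside; x points from its front (robot side) to its rear, z up. The 75 mm strip of deck along the front carries the display and the release hole; the grey lid covers the rest.
- release_hole (a point): centre of the mouth of the release hole, level with the deck, 130 mm above the bench, 30 mm in from the front edge, 45 mm in front of the lid's front edge. Round, 9 mm in diameter, 2 mm chamfer, flat yellow frame 26 mm square round it; axes as machine. It goes straight down through a 20 mm thick guide. More than 20 N between key and centrifuge, anywhere, breaks the latch.
- guide_end (a point): lower end of the hole's guide, 20 mm below its mouth. Under it is the unseen spring plunger, wider than the hole; its top lies 27 to 55 mm under the deck (not measured, differs every time). It starts to give at 3.5 N, stiffens by 0.7 N per mm, frees the lid after 6 to 7.5 mm of travel (8 to 9 N) and meets a hard end stop at 10 mm (10.5 N).
- lid (a joint): angle of the grey lid (168 x 208 mm, 16 mm thick) about its hinge at the rear of the centrifuge, rad: 0 shut and latched, 1.15 fully open. Once released its spring swings it open by itself in about a second, up and away from the hole, and it stays open.
- key: release key, 50 g, standing upright in the rack at the start. Origin: the tip (lower end) of its rod; z runs up along the rod. Steel rod 6 mm in diameter from 0 to 80 mm, then a blue collar 22 mm in diameter and 5 mm thick (80 to 85 mm), then a blue handle 14 x 14 mm square (sides along the key's x and y) up to 140 mm.
- key_grip (a point): grasp point on the key's square handle, on its axis, 120 mm above the rod's tip, 20 mm below the handle's top and 40 mm above the collar's underside; axes as key
- rack: red tube rack, 90 x 200 mm, 90 mm high, fixed to the bench at a place and yaw that differ. Origin: centre of its underside, long side along its y. It also holds three orange-capped tubes whose tops stand 15 mm above the rack's top, 65 mm or more from the key slot.
- key_slot (a point): centre of the mouth of the key's slot, level with the rack's top, 90 mm above the bench: a round hole of 11 mm diameter through a 6 mm thick plate, free space 84 mm deep to the rack's floor. The key stands here with its collar resting on the rack's top.
- tube0: clear tube with orange cap in the rack, 18 mm across, 105 mm long, origin at its foot
- tube1: clear tube with orange cap in the rack, 18 mm across, 105 mm long, origin at its foot
- tube2: clear tube with orange cap in the rack, 18 mm across, 105 mm long, origin at its foot
There are look-alikes about, which are no part of the job. There is more than one size of the key; the one meant has the size given above.

How it is judged:
On the way, in this order (a step that is already met when the one before it is completed fails the run):
1. the key's rod is in the release hole, at least 12 mm deep, with the lid still shut (horizontal distance between key and release_hole below 0.005 m and z of key in the frame of release_hole below -0.012 m and value of joint lid below 0.1 rad), for 0.1 s.
2. the lid has sprung open (over 0.6 rad) (value of joint lid above 0.6 rad), for 0.1 s.
At the end, for the whole second after the job is handed in: The lid stands open (over 0.9 rad); the key stands upright (within 0.12 rad) and still in its slot in the rack, its collar within 4 mm of the rack's top and its handle within 12 mm of the slot's axis (value of joint lid above 0.9 rad and horizontal distance between key_grip and key_slot below 0.012 m and z of key_grip in the frame of key_slot between 0.035 and 0.044 m and angle between key_grip's own z axis and vertical below 0.12 rad and linear speed of key below 0.02 m/s); the robot touches nothing.
It fails at once if the key presses on the centrifuge, its deck, hole or latch with more than 20 N (contact force between key and machine above 20 N).
It fails at once if the gripper or arm presses on the centrifuge with more than 20 N (contact force between any of the fingers, the arm and machine above 20 N).
It fails at once if a tube is lifted or moved by more than 20 mm (distance of any of tube0, tube1, tube2 from where it was at the start of the episode above 0.02 m).
It also fails if it takes over 54 s, if anything falls off the work surface, if the arm or the gripper's body presses on something with over 40 N, if the wrist force passes 120 N, or if a joint passes its speed limit or range.

## Working session

There is one attempt and no reset: what is moved stays moved. The work goes in short steps, Python scripts to look and compute and a tool call to move; the robot and the scene stay as the last step left them, time stands still between calls to the robot, and variables do not carry over. Pictures are saved under pics/ and viewed, about 8 in all and at most 12, crops included, and the job is handed in when it is done.

Besides the shell and the picture viewer there is one more tool, called after "Request:" as name(argument=value, ...) on one line, values as JSON. move_arm: Moves the arm, as the interface text tells. Its arguments: {"type":"object","properties":{"steps":{"type":"string"}},"required":["steps"]}

```bash
mkdir -p pics
python3 - <<'E'
from workcell import sensors, eyes, spotter
import cv2, numpy as np
s=sensors.get_state(); print(s)
for c in ("scene","top"):
    im=eyes.get_image(c); cv2.imwrite(f"pics/{c}0.png",im)
    print(c,{k:np.round(v,3).tolist() for k,v in eyes.camera_info(c).items()})
    for q in ("key_grip","key","release_hole","key_slot","rack","machine"):
        print(c,q,[(np.round(d["position"],3).tolist(),round(d["conf"],2)) for d in spotter.landmark_of(c,q)])
E
```

```text
{'time_s': 0.0, 'joints': array([ 1.12940494e+00,  4.91542300e-01,  1.55943841e+00, -2.75915028e-07,
        1.09173546e+00, -1.05604157e-01]), 'dq': array([-0.00119655, -0.00207852, -0.00038854,  0.00132525,  0.00062985,
        0.00057525]), 'joint_torque': array([-9.17077887e-04, -6.12642717e+01, -2.58181643e+01,  6.93516224e-02,
        4.81349160e-02, -6.39425434e-05]), 'tcp_pos': array([0.20581967, 0.58987521, 0.21407628]), 'ee_rot': array([-3.14047537e+00, -1.18184661e-04,  2.80580548e+00]), 'wrist_force': array([ 0.68720519, -0.35843304,  0.22679742]), 'moment': array([0.02251224, 0.01132417, 0.02805426]), 'finger_gap': 0.09466732753532515}
scene {'fx': 484.556, 'fy': 484.556, 'cx': 321.079, 'cy': 197.335, 'pose': [[-0.998, 0.033, -0.051, 0.656], [0.059, 0.763, -0.644, 0.544], [0.017, -0.646, -0.764, 0.747], [0.0, 0.0, 0.0, 1.0]]}
scene key_grip [([0.592, 0.133, 0.133], 0.76), ([0.571, 0.056, 0.086], 0.44)]
scene key [([0.631, 0.034, 0.001], 0.65), ([0.589, -0.175, -0.001], 0.2)]
scene release_hole [([0.497, -0.111, 0.128], 0.6), ([0.589, -0.175, 0.001], 0.3)]
scene key_slot [([0.592, 0.136, 0.088], 0.78)]
scene rack [([0.593, 0.2, -0.003], 0.59), ([0.496, -0.11, 0.117], 0.5)]
scene machine [([0.589, -0.174, 0.002], 0.87)]
top {'fx': 426.724, 'fy': 426.724, 'cx': 313.554, 'cy': 201.592, 'pose': [[-0.029, -0.992, 0.121, 0.496], [-0.999, 0.031, 0.014, 0.015], [-0.018, -0.121, -0.993, 0.987], [0.0, 0.0, 0.0, 1.0]]}
top key_grip [([0.628, 0.036, 0.169], 0.83), ([0.573, 0.055, 0.083], 0.45), ([0.592, 0.136, 0.132], 0.42)]
top key [([0.628, 0.036, -0.0], 0.76), ([0.592, 0.14, 0.01], 0.6), ([0.576, 0.05, -0.0], 0.49)]
top release_hole [([0.493, -0.111, 0.13], 0.91)]
top key_slot [([0.591, 0.135, 0.09], 0.83)]
top rack [([0.595, 0.2, 0.003], 0.62)]
top machine [([0.59, -0.173, 0.001], 0.8)]
```

Run:
```python
import cv2, numpy as np
a=cv2.imread("pics/scene0.png");b=cv2.imread("pics/top0.png")
cv2.imwrite("pics/both.png",cv2.resize(np.vstack([a,b]),(480,600)) if 0 else np.vstack([cv2.resize(a,(480,300)),cv2.resize(b,(480,300))]))
```

```text
(no output)
```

View pics/scene0.png

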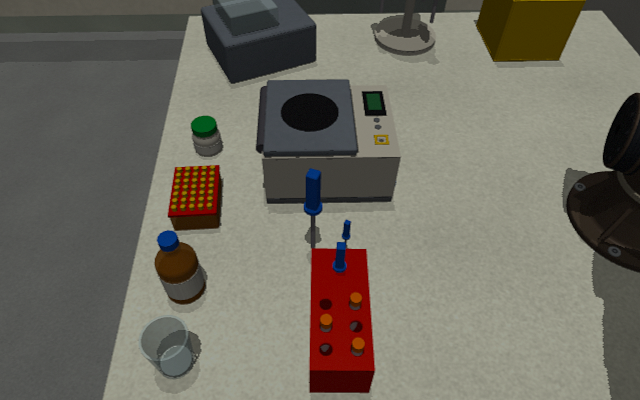

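View pics/top0.png

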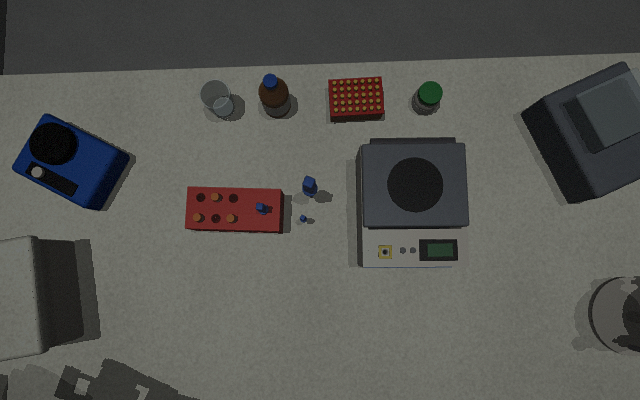

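The scene picture shows three blue-handled keys: A, standing in the red rack (scene 341,257); B, a larger one free on the bench (313,195); and C, a small one (347,228). A fits, as it stands in the rack with its collar on the rack top and its grip at about 133 mm. The release hole is the yellow frame at scene (381,140), top (385,252). Next I go above A for a close look.

```bash
cat > h.py <<'E'
import numpy as np, cv2
from scipy.spatial.transform import Rotation as Ro
from workcell import sensors, eyes, spotter
def pose():
    s=sensors.get_state(); return np.array(s["tcp_pos"]), Ro.from_euler("xyz",s["ee_rot"]), s
def shift(target,yaw=None):
    p,R,s=pose(); t=R.inv().apply(np.array(target)-p)*1000
    tw=0 if yaw is None else -((yaw-s["ee_rot"][2]+np.pi)%(2*np.pi)-np.pi)
    print("shift mm",t.round(1),"twist",round(tw,3),"from",p.round(4),s["ee_rot"].round(4),"F",s["wrist_force"].round(2),"gap",round(s["finger_gap"],4),"t",s["time_s"]); return t
def ray(cam,u,v,z,info=None):
    i=info or eyes.camera_info(cam); x=(u-i["cx"])/i["fx"]; y=(v-i["cy"])/i["fy"]
    if cam=="wrist":
        r=np.hypot(x,y); k=np.tan(r)/r if r>1e-9 else 1; x*=k; y*=k
    T=np.array(i["pose"]); d=T[:3,:3]@[x,y,1]; return T[:3,3]+d*(z-T[2,3])/d[2]
def proj(cam,P,info=None):
    i=info or eyes.camera_info(cam); T=np.array(i["pose"]); q=T[:3,:3].T@(np.array(P)-T[:3,3])
    if cam=="wrist":
        r=np.hypot(*q[:2]); k=np.arctan2(r,q[2])/r
    else: k=1/q[2]
    return np.array([i["cx"]+i["fx"]*q[0]*k,i["cy"]+i["fy"]*q[1]*k])
E
python3 -c "
from h import *
shift([.592,.136,.26],np.pi/2)
a=cv2.imread('pics/scene0.png')[150:310,260:400];cv2.imwrite('pics/c1.png',cv2.resize(a,None,fx=3.7,fy=3.7,interpolation=3))"
```

```text
shift mm [-514.1 -301.5  -45.4] twist 1.235 from [0.2059 0.5901 0.2147] [3.1415 0.     2.8058] F [0.48 0.23 0.05] gap 0.0953 t 0.7
```

View pics/c1.png

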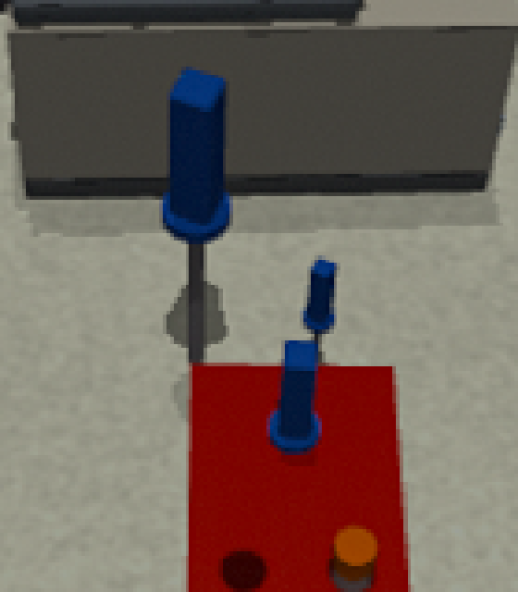

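The crop confirms it: the middle-sized key stands in the rack with its collar on the top. The big one (about 200 mm) and the small one stand loose on the bench.

Request:
move_arm(steps="-40 -20 -80 0 0.7; -90 -55 -80 0.15 0.7; -140 -85 -80 0.3 0.7; -190 -112 -80 0.45 0.7; -240 -140 -80 0.6 0.7; -290 -170 -80 0.75 0.7; -340 -200 -80 0.9 0.7; -390 -230 -70 1.05 0.7; -440 -258 -60 1.15 0.7; -490 -287 -50 1.235 0.7; -514 -301 -45 1.235 0.7; -514 -301 -45 1.235 0.7")

```text
time_s: 2.2
tcp_pos: [0.5927, 0.135, 0.2588]
ee_rot: [-3.141, 0.0, 1.568]
wrist_force: [-0.0, 0.1, -0.3]
finger_gap: 0.0665
```

Run:
```python
from h import *
i=eyes.camera_info("wrist"); im=eyes.get_image("wrist"); cv2.imwrite("pics/w1.png",im)
shift([.592,.136,.111],np.pi/2); print(i)
for q in ("key_grip","key_slot"):
    print(q,[(np.round(d["position"],4).tolist(),round(d["conf"],2)) for d in spotter.landmark_of("wrist",q)])
print(proj("wrist",[.592,.136,.15],i),proj("wrist",[.592,.136,.09],i))
```

```text
shift mm [-2.000e-01  1.000e-01  1.483e+02] twist -0.001 from [0.5921 0.1361 0.2593] [-3.1408e+00 -2.0000e-04  1.5695e+00] F [ 0.04 -0.44 -0.31] gap 0.067 t 2.25
{'fx': 309.70691628693146, 'fy': 309.70691628693146, 'cx': 319.32324565894703, 'cy': 201.4664427076972, 'pose': array([[ 9.99996358e-01, -2.35163942e-03, -1.32427288e-03,
         5.93255766e-01],
       [-2.60782649e-03, -9.68317152e-01, -2.49710017e-01,
         2.03930652e-01],
       [-6.95088221e-04,  2.49712561e-01, -9.68319758e-01,
         4.30682364e-01],
       [ 0.00000000e+00,  0.00000000e+00,  0.00000000e+00,
         1.00000000e+00]])}
key_grip [([0.5926, 0.1353, 0.1325], 0.72), ([0.6315, 0.0327, 0.1737], 0.67), ([0.57, 0.0493, 0.0849], 0.62)]
key_slot [([0.5907, 0.1358, 0.0897], 0.75)]
[318.37570006 196.84562933] [318.57236986 184.25895558]
```

View pics/w1.png

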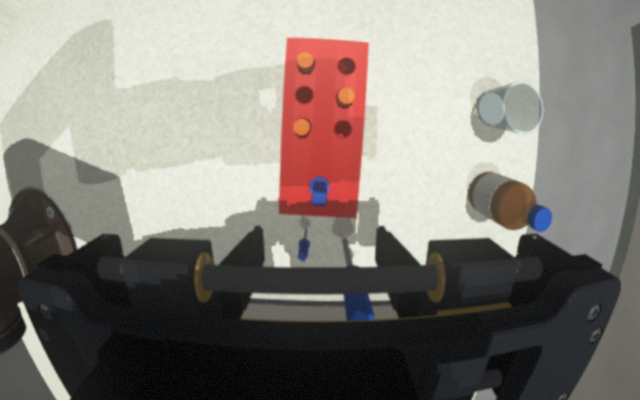

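Run:
```python
from h import *
im=cv2.imread("pics/w1.png")
for a,b in (((288,38),(279,213)),((368,43),(357,217)),((279,213),(357,217))):
    d=ray("wrist",*b,.09)-ray("wrist",*a,.09); print("edge",d.round(4),np.degrees(np.arctan2(d[1],d[0])).round(2))
c=im[170:215,295:345]
cv2.imwrite("pics/c2.png",cv2.resize(c,None,fx=12,fy=12,interpolation=3))
```

```text
edge [-0.0122 -0.1992  0.    ] -93.5
edge [-0.0098 -0.1989  0.    ] -92.81
edge [ 0.0904 -0.0048  0.    ] -3.04
```

View pics/c2.png

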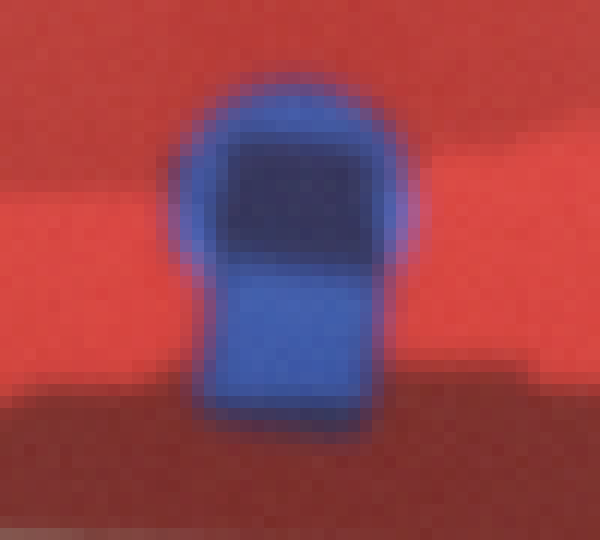

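Request:
move_arm(steps="0 0 50 0.053 0.7; 0 0 100 0.053 0.7; 0 0 135 0.053 0.7; 0 0 148 0.053 0.7; 0 0 148 0.053 0.7; 0 0 148 0.053 0.4; 0 0 148 0.053 0; 0 0 148 0.053 0; 0 0 148 0.053 0; 0 0 148 0.053 0; 0 0 148 0.053 0; 0 0 148 0.053 0")

```text
time_s: 3.85
tcp_pos: [0.5916, 0.1373, 0.1119]
ee_rot: [3.141, -0.0, 1.518]
wrist_force: [-0.5, 0.1, 0.8]
finger_gap: 0.0138
```

Run:
```python
from h import *
shift([.592,.136,.27])
i=eyes.camera_info("top")
print("frame px", proj("top",[.495,-.111,.13],i))
im=cv2.imread("pics/top0.png")
hsv=cv2.cvtColor(im,cv2.COLOR_BGR2HSV); m=cv2.inRange(hsv,(20,90,90),(35,255,255))
m[:230]=0;m[275:]=0;m[:,:365]=0;m[:,405:]=0
ys,xs=np.nonzero(m); print(len(xs),xs.min(),xs.max(),ys.min(),ys.max())
r=cv2.minAreaRect(np.c_[xs,ys].astype(np.float32)); print(r, ray("top",*r[0],.13,i))
# scene
im=cv2.imread("pics/scene0.png"); j=eyes.camera_info("scene")
hsv=cv2.cvtColor(im,cv2.COLOR_BGR2HSV); m=cv2.inRange(hsv,(20,90,90),(35,255,255))
m[:125]=0;m[155:]=0;m[:,:365]=0;m[:,400:]=0
ys,xs=np.nonzero(m); print(len(xs)); r=cv2.minAreaRect(np.c_[xs,ys].astype(np.float32)); print(r, ray("scene",*r[0],.13,j))
# machine front edge in top image
for a,b in (((363,267),(453,267)),((362,228),(469,228))):
    d=ray("top",*b,.13,i)-ray("top",*a,.13,i); print(d)
```

```text
shift mm [  -1.2    0.5 -158.1] twist 0 from [0.5916 0.1373 0.1119] [ 3.1414e+00 -3.0000e-04  1.5184e+00] F [-0.48  0.13  0.75] gap 0.0138 t 3.85
frame px [384.53264267 251.97408429]
106 379 391 245 258
((385.0, 251.5), (13.0, 12.0), 90.0) [ 0.49590818 -0.11197288  0.13      ]
109
((381.0, 139.0), (10.0, 14.0), 90.0) [ 0.49484146 -0.11280756  0.13      ]
[-0.0051155 -0.1773309  0.       ]
[-0.00648525 -0.21299707  0.        ]
```

Request:
move_arm(steps="0 0 -50 0 0; 0 0 -110 0 0; 0 0 -160 0 0; -28 -9 -160 0.17 0; -57 -18 -160 0.34 0; -86 -28 -160 0.51 0; -115 -37 -160 0.68 0; -144 -46 -160 0.85 0; -175 -56 -160 1.03 0; -205 -66 -160 1.2 0; -235 -76 -155 1.38 0; -254 -83 -150 1.55 0")

```text
time_s: 5.35
tcp_pos: [0.4948, -0.1131, 0.2617]
ee_rot: [-3.141, -0.0, -0.038]
wrist_force: [-0.2, 0.5, -0.8]
finger_gap: 0.0142
```

Run:
```python
from h import *
i=eyes.camera_info("wrist"); im=eyes.get_image("wrist"); cv2.imwrite("pics/w2.png",im)
p,R,s=pose(); tip=p+R.apply([0,0,.1019]); print(tip,s["ee_rot"],s["finger_gap"],s["wrist_force"])
shift([.4954,-.112,.2519],-.03)
for c in("wrist","top","scene"):
    if c!="wrist": cv2.imwrite(f"pics/{c}2.png",eyes.get_image(c))
    for q in ("release_hole","key"):
        print(c,q,[(np.round(d["position"],4).tolist(),round(d["conf"],2)) for d in spotter.landmark_of(c,q)])
u,v=proj("scene",[.4954,-.112,.15]).astype(int); w=cv2.imread("pics/scene2.png")[v-45:v+45,u-45:u+45]
u2,v2=proj("top",[.4954,-.112,.15]).astype(int); t=cv2.imread("pics/top2.png")[v2-45:v2+45,u2-45:u2+45]
f=lambda a:cv2.resize(a,(300,300),interpolation=3)
a=f(w);b=f(t);print((u,v),(u2,v2))
cv2.imwrite("pics/c3.png",np.vstack([np.hstack([a,b]),np.hstack([cv2.resize(im,(400,250)),np.zeros((250,200,3),np.uint8)])]))
print("wrist px hole",proj("wrist",[.4954,-.112,.13],i),"tip",proj("wrist",tip,i))
```

```text
[ 0.49395216 -0.11433102  0.15918964] [ 3.14156237e+00  9.97301633e-04 -4.67013709e-02] 0.013889267547369055 [-0.53135911 -1.67735366 -0.45024001]
shift mm [ 1.2 -2.4  9.2] twist -0.017 from [ 0.4941 -0.1143  0.2611] [ 3.1416e+00  1.0000e-03 -4.6700e-02] F [-0.53 -1.68 -0.45] gap 0.0139 t 5.4
wrist release_hole [([0.4958, -0.1144, 0.1276], 0.81)]
wrist key [([0.6306, 0.0313, -0.0031], 0.72), ([0.4887, -0.1103, 0.1587], 0.67), ([0.571, 0.051, -0.0041], 0.65)]
top release_hole []
top key [([0.63, 0.0366, -0.0017], 0.75), ([0.5748, 0.0506, 0.0005], 0.42)]
scene release_hole [([0.4958, -0.1098, 0.1277], 0.56), ([0.4953, -0.1106, 0.1114], 0.27)]
scene key [([0.6333, 0.0351, -0.0015], 0.65), ([0.4908, -0.1093, 0.1608], 0.53)]
(np.int64(381), np.int64(131)) (np.int64(386), np.int64(251))
wrist px hole [317.18406689 193.18366461] tip [319.57672328 201.74586867]
```

View pics/c3.png

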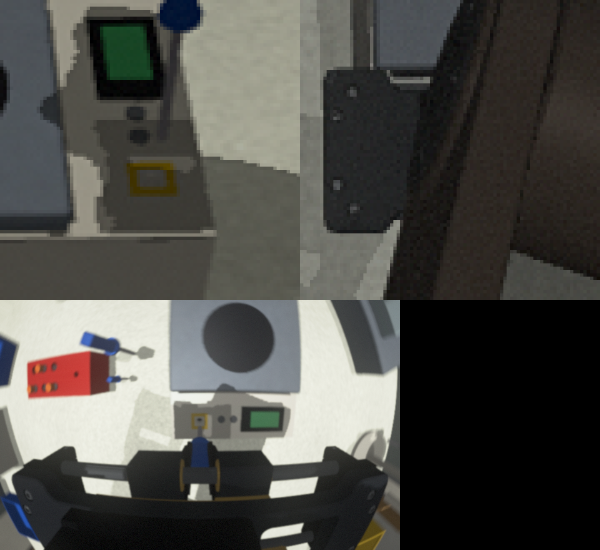

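Run:
```python
from h import *
w=cv2.imread("pics/w2.png")[170:230,290:350]; s=cv2.imread("pics/scene2.png")[110:160,355:405]
f=lambda a:cv2.convertScaleAbs(cv2.resize(a,(400,400),interpolation=cv2.INTER_CUBIC),alpha=1.5)
cv2.imwrite("pics/c4.png",np.hstack([f(w),f(s)]))
tip=np.array([ 0.49395216,-0.11433102,0.15918964])
print(proj("scene",tip),proj("scene",[.4954,-.112,.13]))
for k in ([.001,0,0],[0,.001,0]): print(proj("scene",tip+k)-proj("scene",tip),proj("wrist",tip+k)-proj("wrist",tip))
```

```text
[383.16595047 126.57204955] [380.76225555 139.305668  ]
[-0.54542556  0.01428668] [-0.03045761 -1.05647948]
[0.07762569 0.36821602] [-1.09080885  0.03123841]
```

View pics/c4.png

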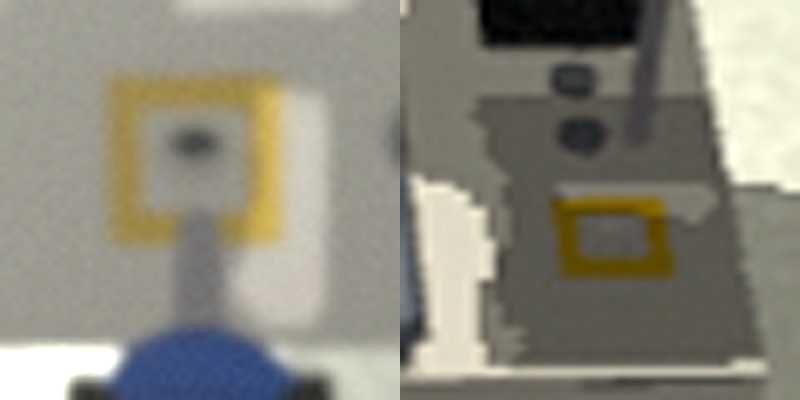

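The views agree: the tip sits about 3 mm short of the hole in x and 0.7 mm off in y (tip near wrist px (320,203), frame centre (319,194)). I'll correct that and lower to just above the mouth.

Request:
move_arm(steps="3 -1 10 0.0 0; 3 -1 20 0 0; 3 -1 24 0 0; 3 -1 24 0 0")

```text
time_s: 6.3
tcp_pos: [0.4985, -0.1105, 0.2375]
ee_rot: [-3.141, 0.001, -0.029]
wrist_force: [-0.5, 0.0, -0.0]
finger_gap: 0.0134
```

Run:
```python
from h import *
i=eyes.camera_info("wrist"); im=eyes.get_image("wrist"); s=eyes.get_image("scene")
p,R,st=pose(); tip=p+R.apply([0,0,.1019]); print(tip,st["ee_rot"],st["wrist_force"])
w=im[170:230,290:350]; s=s[110:160,355:405]
f=lambda a:cv2.convertScaleAbs(cv2.resize(a,(400,400),interpolation=cv2.INTER_CUBIC),alpha=1.5)
cv2.imwrite("pics/c5.png",np.hstack([f(w),f(s)]))
print(proj("wrist",tip,i),proj("scene",tip),proj("wrist",[.4954,-.112,.13],i))
```

```text
[ 0.49874165 -0.11059733  0.13612856] [-3.14135339e+00 -4.03615315e-04 -2.95422290e-02] [ 0.2935308   0.11217906 -0.3337133 ]
[318.36926628 200.93699142] [379.44394375 137.43253266] [320.00378181 202.73502455]
```

View pics/c5.png

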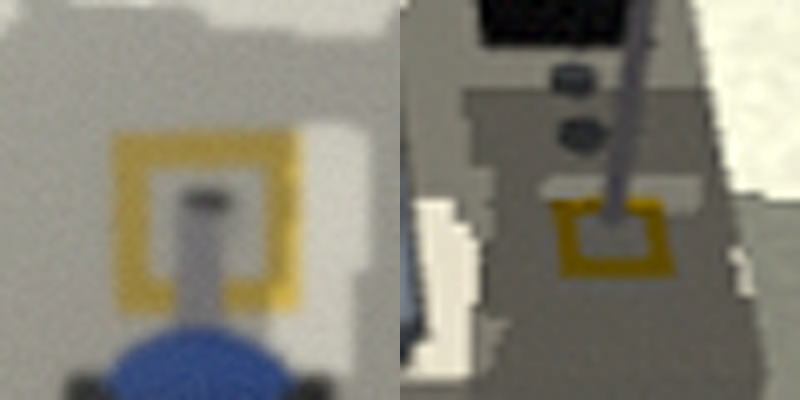

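Well centred in the wrist view (rod 200, frame centre 206 px in the crop, under 1 mm). I'm lowering slowly and watching the force.

Request:
move_arm(steps="0 0.5 2 0 0; 0 0.5 4 0 0; 0 0.5 5 0 0; 0 0.5 6 0 0; 0 0.5 7 0 0; 0 0.5 8 0 0")

```text
time_s: 7.15
tcp_pos: [0.4987, -0.1111, 0.23]
ee_rot: [-3.141, -0.0, -0.03]
wrist_force: [-0.5, 0.4, -1.1]
finger_gap: 0.0138
```

Request:
move_arm(steps="0 0 1 0 0; 0 0 2 0 0; 0 0 3 0 0; 0 0 4 0 0; 0 0 4 0 0")

```text
time_s: 7.78
tcp_pos: [0.4987, -0.1111, 0.2259]
ee_rot: [-3.141, -0.0, -0.03]
wrist_force: [-0.9, -0.2, -0.9]
finger_gap: 0.0138
```

```bash
python3 -c "
from h import *
p,R,s=pose();print(p,s['wrist_force'],s['moment'])"
```

```text
[ 0.49867468 -0.11110099  0.22590499] [-0.91962942 -0.20312666 -0.88503185] [-0.04864554  0.18806713  0.05288563]
```

Request:
move_arm(steps="0 0 2 0 0; 0 0 4 0 0; 0 0 6 0 0; 0 0 8 0 0; 0 0 10 0 0; 0 0 12 0 0; 0 0 14 0 0; 0 0 16 0 0; 0 0 16 0 0")

```text
time_s: 8.9
tcp_pos: [0.4986, -0.1111, 0.2098]
ee_rot: [-3.141, -0.0, -0.03]
wrist_force: [0.1, -0.5, -0.5]
finger_gap: 0.0139
```

Request:
move_arm(steps="0 0 1 0 0; 0 0 2 0 0; 0 0 4 0 0; 0 0 6 0 0; 0 0 8 0 0; 0 0 8 0 0")

```text
time_s: 9.65
tcp_pos: [0.4986, -0.1111, 0.2016]
ee_rot: [-3.141, 0.0, -0.03]
wrist_force: [0.8, 0.4, -0.8]
finger_gap: 0.0141
```

Depth is 30 mm with no contact yet.

Request:
move_arm(steps="0 0 1 0 0; 0 0 2 0 0; 0 0 3 0 0; 0 0 4 0 0; 0 0 4 0 0")

```text
time_s: 10.28
tcp_pos: [0.4985, -0.1111, 0.1975]
ee_rot: [-3.141, 0.0, -0.03]
wrist_force: [0.1, -0.1, -0.2]
finger_gap: 0.0139
```

Request:
move_arm(steps="0 0 1 0 0; 0 0 2 0 0; 0 0 3 0 0; 0 0 4 0 0; 0 0 4 0 0")

```text
time_s: 10.9
tcp_pos: [0.4985, -0.111, 0.1934]
ee_rot: [-3.141, 0.0, -0.03]
wrist_force: [-1.0, -0.1, -1.3]
finger_gap: 0.0138
```

Request:
move_arm(steps="0 0 1 0 0; 0 0 2 0 0; 0 0 3 0 0; 0 0 4 0 0; 0 0 4 0 0")

```text
time_s: 11.52
tcp_pos: [0.4986, -0.1111, 0.1898]
ee_rot: [-3.141, -0.0, -0.03]
wrist_force: [-1.3, -0.2, 5.7]
finger_gap: 0.0136
```

The latch is engaged at about 6.3 N net. From here I press 1 mm at a time.

Request:
move_arm(steps="0 0 0.5 0 0; 0 0 1.2 0 0; 0 0 1.2 0 0")

```text
time_s: 11.9
tcp_pos: [0.4987, -0.1111, 0.1891]
ee_rot: [-3.141, -0.0, -0.03]
wrist_force: [-1.7, 0.6, 6.9]
finger_gap: 0.0138
```

```bash
python3 -c "
from h import *
p,R,s=pose();print(p,s['wrist_force'])
a=eyes.get_image('scene').astype(int);b=cv2.imread('pics/scene2.png').astype(int)
print(abs(a-b)[70:160,255:355].mean())
p,R,s=pose();print(p,s['wrist_force'])"
```

```text
[ 0.4986585  -0.11106169  0.18909683] [-1.68700543  0.56130625  6.91679094]
3.318185185185185
[ 0.49865775 -0.11105501  0.18910665] [-1.64054524  0.63222479  6.08004178]
```

Request:
move_arm(steps="0 0 0.7 0 0; 0 0 1.4 0 0; 0 0 1.4 0 0")

```text
time_s: 12.32
tcp_pos: [0.4986, -0.1111, 0.1882]
ee_rot: [-3.142, -0.001, -0.029]
wrist_force: [-2.2, 0.8, 6.8]
finger_gap: 0.014
```

```bash
python3 -c "
from h import *
b=cv2.imread('pics/scene2.png').astype(int)
for k in range(2):
  p,R,s=pose();print(p,s['wrist_force'])
  a=eyes.get_image('scene').astype(int);print(abs(a-b)[70:160,255:355].mean())"
```

```text
[ 0.49863661 -0.11105078  0.18822176] [-2.15539864  0.78344705  6.82567133]
3.284
[ 0.49865413 -0.11105692  0.18823176] [-2.38293741  0.54890577  7.3847245 ]
3.2825185185185184
```

Request:
move_arm(steps="0 0 0.7 0 0; 0 0 1.4 0 0; 0 0 1.4 0 0")

```text
time_s: 12.8
tcp_pos: [0.4986, -0.111, 0.1873]
ee_rot: [-3.142, -0.001, -0.029]
wrist_force: [-1.7, 0.4, 6.7]
finger_gap: 0.0137
```

```bash
python3 -c "
from h import *
b=cv2.imread('pics/scene2.png').astype(int)
for k in range(2):
  p,R,s=pose();print(p,s['wrist_force'])
  a=eyes.get_image('scene').astype(int);print(abs(a-b)[70:160,255:355].mean())"
```

```text
[ 0.49859351 -0.11103943  0.18728181] [-1.74919513  0.43234149  6.69710469]
3.3321111111111112
[ 0.49862246 -0.11104173  0.18730696] [-0.92781419 -0.63887744  6.59252835]
3.322296296296296
```

The readings fit the spring rate within the noise, at about 6 mm of travel. Another small step.

Request:
move_arm(steps="0 0 0.7 0 0; 0 0 1.4 0 0; 0 0 1.4 0 0")

```text
time_s: 13.28
tcp_pos: [0.4986, -0.111, 0.1865]
ee_rot: [3.141, -0.001, -0.029]
wrist_force: [-2.0, 0.2, 6.6]
finger_gap: 0.0142
```

```bash
python3 -c "
from h import *
b=cv2.imread('pics/scene2.png').astype(int)
for k in range(3):
  p,R,s=pose();print(p,s['wrist_force'])
  a=eyes.get_image('scene').astype(int);print(abs(a-b)[70:160,255:355].mean())"
```

```text
[ 0.49862055 -0.11100962  0.18647411] [-1.96795658  0.15169073  6.64712254]
3.3892592592592594
[ 0.49859959 -0.11103319  0.1864689 ] [-1.90355893  0.16228224  7.73339941]
3.405740740740741
[ 0.49861268 -0.11103543  0.18649617] [-1.9914862   1.36073594  7.68086866]
3.3945185185185185
```

Request:
move_arm(steps="0 0 0.7 0 0; 0 0 1.4 0 0; 0 0 1.4 0 0")

```text
time_s: 13.8
tcp_pos: [0.4986, -0.111, 0.1857]
ee_rot: [3.141, -0.002, -0.029]
wrist_force: [-1.9, 0.8, 8.0]
finger_gap: 0.0142
```

```bash
python3 -c "
from h import *
b=cv2.imread('pics/scene2.png').astype(int)
for k in range(3):
  p,R,s=pose();print(p,s['wrist_force'])
  a=eyes.get_image('scene').astype(int);print(abs(a-b)[70:160,255:355].mean())"
```

```text
[ 0.4985985  -0.11102351  0.18568956] [-1.87370078  0.78957636  8.03248569]
3.5495185185185187
[ 0.49859844 -0.11100885  0.18566391] [-2.74975794  0.73538139  6.97588273]
3.5531111111111113
[ 0.49858802 -0.11100167  0.18565877] [-2.29462302  0.81379677  7.17358925]
3.5614814814814815
```

Request:
move_arm(steps="0 0 0.7 0 0; 0 0 1.4 0 0; 0 0 1.4 0 0")

```text
time_s: 14.32
tcp_pos: [0.4985, -0.111, 0.1847]
ee_rot: [3.141, -0.002, -0.029]
wrist_force: [-1.5, 0.7, 5.5]
finger_gap: 0.0138
```

```bash
python3 -c "
from h import *
b=cv2.imread('pics/scene2.png').astype(int)
for k in range(3):
  p,R,s=pose();print(p,s['wrist_force'],s['moment'])
  a=eyes.get_image('scene');print(abs(a-b)[70:160,255:355].mean())
c=lambda a:cv2.resize(a[60:170,250:410],(640,440),interpolation=3)
cv2.imwrite('pics/c6.png',c(a))"
```

```text
[ 0.49854459 -0.11099162  0.18473608] [-1.50508119  0.67955408  5.49524957] [ 0.10517459  0.74108179 -0.02320471]
14.523
[ 0.4985569  -0.11099514  0.18474392] [-2.77114392 -0.10529479  5.6327417 ] [0.14443519 0.72435743 0.04460362]
18.999518518518517
[ 0.49856371 -0.1110017   0.18473459] [-1.96559761  0.50335572  5.72411155] [ 0.12022856  0.63576326 -0.09000014]
22.592444444444446
```

The lid is swinging open (image difference jumped to 14.5 → 22.6, force dropped). I'm easing off, waiting for it to open fully, then drawing the key straight up.

Request:
move_arm(steps="0 0 -2 0 0; 0 0 -4 0 0; 0 0 -6 0 0; 0 0 -8 0 0; 0 0 -10 0 0; 0 0 -14 0 0; 0 0 -20 0 0; 0 0 -30 0 0; 0 0 -45 0 0; 0 0 -60 0 0; 0 0 -75 0 0; 0 0 -85 0 0")

```text
time_s: 15.98
tcp_pos: [0.4985, -0.111, 0.271]
ee_rot: [3.141, -0.003, -0.029]
wrist_force: [-0.5, 0.2, -0.8]
finger_gap: 0.0139
```

Run:
```python
from h import *
w=eyes.get_image("wrist"); s=eyes.get_image("scene"); p,R,st=pose(); print(p,st["ee_rot"],st["wrist_force"],st["finger_gap"])
cv2.imwrite("pics/s6.png",s)
cv2.imwrite("pics/c7.png",np.vstack([cv2.resize(s[40:240,220:480],(520,400),interpolation=3),cv2.resize(w[160:260,220:420],(400,200),interpolation=3)[:, :].repeat(1,0) if 0 else cv2.copyMakeBorder(cv2.resize(w[160:260,220:420],(400,200),interpolation=3),0,0,0,120,0)]))
```

```text
[ 0.49869132 -0.11106596  0.2708827 ] [ 3.14063686 -0.00358647 -0.02929527] [-0.3519032   0.78201827 -1.1675454 ] 0.014075039658423315
```

View pics/c7.png

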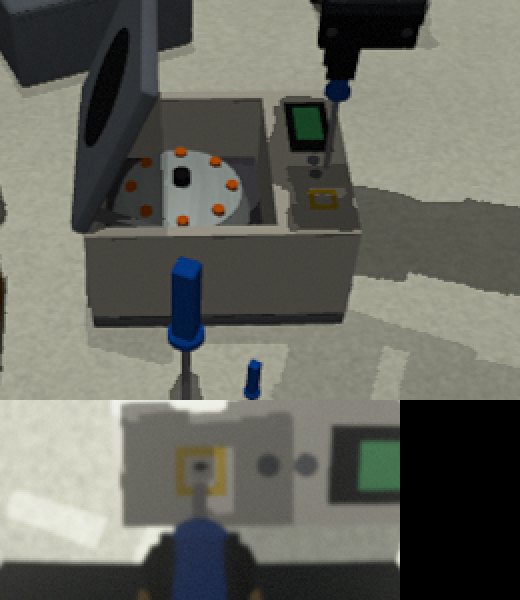

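Lid fully open, key out and held. I'm checking the rod's tilt in the hand from pixels.

Run:
```python
from h import *
p=np.array([.4987,-.1111,.2709])
for h in (0,.04,.0825): print(h,proj("scene",p+[0,0,h-.1019]),"obs tip 382.5,125(near edge) collar 388.5,85", proj("wrist",p+[0,0,h-.1019]))
# rod centerline in scene: dark rod pixels
s=cv2.imread("pics/s6.png"); w=None
g=cv2.cvtColor(s,cv2.COLOR_BGR2HSV)
b=cv2.inRange(g,(105,120,40),(125,255,255)); b[:70]=0;b[100:]=0;b[:,:375]=0;b[:,405:]=0
ys,xs=np.nonzero(b);print("blue",xs.mean(),ys.mean(),xs.min(),xs.max(),ys.min(),ys.max())
for r in range(94,127,4): print(r,s[r,376:396].sum(1).tolist())
# slot target
i=eyes.camera_info("top")
print(shift([.5916,.1373,.2709],1.518))
```

```text
0 [381.43002856 123.71181029] obs tip 382.5,125(near edge) collar 388.5,85 [318.17274927 201.50226699]
0.04 [384.02578482 106.15226273] obs tip 382.5,125(near edge) collar 388.5,85 [318.04698245 213.97438074]
0.0825 [386.99873653  86.04109592] obs tip 382.5,125(near edge) collar 388.5,85 [317.86377317 232.36827456]
blue 388.51851851851853 84.79629629629629 383 394 80 90
94 [135, 130, 114, 51, 20, 8, 75, 183, 243, 206, 143, 128, 161, 344, 470, 456, 457, 460, 453, 456]
98 [127, 128, 128, 106, 36, 27, 9, 156, 232, 182, 127, 127, 180, 367, 477, 463, 454, 456, 450, 438]
102 [126, 122, 129, 130, 99, 17, 5, 21, 99, 137, 139, 156, 200, 279, 413, 488, 473, 464, 459, 446]
106 [126, 127, 130, 126, 117, 67, 3, 48, 111, 136, 137, 195, 237, 229, 275, 394, 457, 453, 456, 465]
110 [29, 17, 17, 25, 21, 15, 15, 93, 136, 131, 167, 220, 236, 232, 220, 339, 452, 461, 462, 466]
114 [11, 17, 1, 2, 12, 5, 58, 119, 139, 114, 163, 232, 239, 234, 231, 215, 353, 481, 478, 482]
118 [113, 109, 137, 195, 239, 225, 172, 129, 130, 183, 237, 235, 231, 235, 228, 233, 240, 371, 478, 475]
122 [139, 127, 183, 234, 236, 193, 124, 130, 167, 191, 165, 163, 164, 162, 164, 165, 157, 250, 401, 474]
126 [83, 83, 84, 81, 102, 145, 172, 169, 170, 169, 163, 169, 171, 167, 170, 166, 163, 154, 238, 388]
shift mm [  85.6 -251.     0. ] twist -1.547 from [ 0.4987 -0.1111  0.2709] [ 3.1406 -0.0036 -0.0293] F [-0.35  0.78 -1.17] gap 0.0141 t 16.075
[ 8.55934152e+01 -2.50980955e+02  4.97890306e-02]
```

No tilt: the collar and tip are both offset the same 1.5 px. I'm carrying the key back above the slot, moving away from the lid before turning.

Request:
move_arm(steps="0 -50 0 0 0; 5 -100 0 -0.1 0; 15 -125 0 -0.27 0; 25 -145 0 -0.44 0; 35 -165 0 -0.61 0; 45 -185 0 -0.78 0; 55 -205 0 -0.95 0; 65 -220 0 -1.12 0; 75 -235 0 -1.29 0; 85 -250 0 -1.46 0; 85.6 -251 0 -1.547 0; 85.6 -251 0 -1.547 0")

```text
time_s: 17.58
tcp_pos: [0.5915, 0.1375, 0.2703]
ee_rot: [3.139, 0.001, 1.517]
wrist_force: [0.2, -0.5, 0.3]
finger_gap: 0.014
```

Run:
```python
from h import *
i=eyes.camera_info("wrist"); w=eyes.get_image("wrist"); s=eyes.get_image("scene")
t=shift([.5916,.1373,.212],1.518)
p,R,st=pose(); tip=p+R.apply([0,0,.1019])
print("tip",tip,proj("wrist",tip,i),proj("scene",tip),"slot",proj("wrist",[.5925,.1355,.09],i),proj("scene",[.5925,.1355,.09]))
print([(np.round(d["position"],4).tolist(),round(d["conf"],2)) for c in("wrist","scene") for d in spotter.landmark_of(c,"key_slot")])
f=lambda a:cv2.resize(a,(400,400),interpolation=3)
u,v=proj("scene",[.5925,.1355,.12]).astype(int); print(u,v)
cv2.imwrite("pics/c8.png",np.hstack([f(w[150:230,280:360]),f(s[v-40:v+40,u-40:u+40])]))
```

```text
shift mm [ 0.2 -0.  58.6] twist -0.003 from [0.5915 0.1372 0.2706] [3.1386e+00 1.0000e-03 1.5155e+00] F [ 0.25  0.37 -1.44] gap 0.0136 t 17.675
tip [0.59175627 0.1370725  0.16870822] [319.04198181 200.09866652] [341.74203994 238.66227625] slot [319.62121435 184.64864701] [338.70394918 266.69569081]
[([0.5912, 0.1358, 0.0896], 0.58), ([0.5908, 0.1376, 0.0869], 0.86), ([0.5876, -0.1756, 0.0018], 0.54)]
339 256
```

View pics/c8.png

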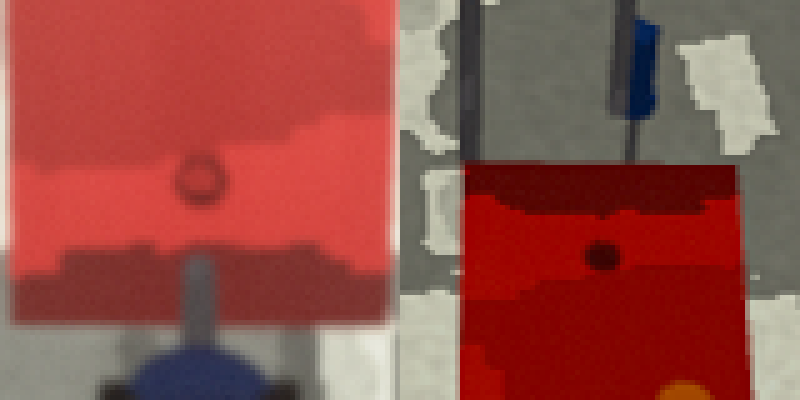

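Slot at wrist px (320,186), tip (319.6,~204): within 1 mm after parallax, where the slot allows 2.5 mm. Lowering.

Request:
move_arm(steps="0.5 0.7 30 0 0; 0.5 0.7 60 0 0; 0.5 0.7 72 0 0; 0.5 0.7 76 0 0; 0.5 0.7 79 0 0; 0.5 0.7 82 0 0; 0.5 0.7 85 0 0; 0.5 0.7 88 0 0; 0.5 0.7 90 0 0; 0.5 0.7 90 0 0")

```text
time_s: 19.02
tcp_pos: [0.5925, 0.1375, 0.1807]
ee_rot: [3.138, 0.001, 1.516]
wrist_force: [-0.3, 0.1, -0.4]
finger_gap: 0.0139
```

Request:
move_arm(steps="0 0 20 0 0; 0 0 40 0 0; 0 0 55 0 0; 0 0 62 0 0; 0 0 65 0 0; 0 0 66 0 0; 0 0 66 0 0")

```text
time_s: 19.9
tcp_pos: [0.5929, 0.1374, 0.1151]
ee_rot: [3.138, 0.001, 1.516]
wrist_force: [-0.1, 0.7, -0.1]
finger_gap: 0.0136
```

Request:
move_arm(steps="0 0 1 0 0; 0 0 2 0 0; 0 0 2.5 0 0; 0 0 2.5 0 0")

```text
time_s: 20.4
tcp_pos: [0.5929, 0.1374, 0.1126]
ee_rot: [3.138, 0.001, 1.516]
wrist_force: [0.0, 0.1, -0.9]
finger_gap: 0.0136
```

Request:
move_arm(steps="0 0 0.5 0 0; 0 0 1 0 0; 0 0 1 0 0")

```text
time_s: 20.78
tcp_pos: [0.5929, 0.1374, 0.1119]
ee_rot: [3.138, 0.001, 1.516]
wrist_force: [-0.7, 0.4, 4.7]
finger_gap: 0.0136
```

The collar is seated (4.7 N at the original height). Opening and rising.

Request:
move_arm(steps="0 0 0 0 0.1; 0 0 0 0 0.2; 0 0 0 0 0.5; 0 0 0 0 0.7; 0 0 0 0 0.7; 0 0 -15 0 0.7; 0 0 -40 0 0.7; 0 0 -80 0 0.7; 0 0 -120 0 0.7; 0 0 -150 0 0.7; 0 0 -150 0 0.7; 0 0 -150 0 0.7")

```text
time_s: 22.28
tcp_pos: [0.5919, 0.1375, 0.2617]
ee_rot: [3.138, 0.001, 1.516]
wrist_force: [-0.6, -0.2, -1.0]
finger_gap: 0.0668
```

Run:
```python
from h import *
w=eyes.get_image("wrist"); s=eyes.get_image("scene"); p,R,st=pose(); print(p,st["wrist_force"],st["finger_gap"],st["time_s"])
print([(c,q,np.round(d["position"],4).tolist(),round(d["conf"],2)) for c in("wrist","scene") for q in("key_grip","key_slot") for d in spotter.landmark_of(c,q)])
cv2.imwrite("pics/c9.png",np.hstack([cv2.resize(s[60:400,200:440],(353,500),interpolation=3),cv2.resize(w[20:260,220:420],(417,500),interpolation=3)]))
```

```text
[0.59191309 0.13752691 0.26095344] [ 0.02240672  0.14937724 -0.28496901] 0.06678783188895628 22.375
[('wrist', 'key_grip', [0.6304, 0.0356, 0.1736], 0.95), ('wrist', 'key_grip', [0.5922, 0.1345, 0.1324], 0.91), ('wrist', 'key_grip', [0.5696, 0.0519, 0.0856], 0.69), ('wrist', 'key_slot', [0.5909, 0.1369, 0.0885], 0.71), ('scene', 'key_grip', [0.6298, 0.039, 0.172], 0.84), ('scene', 'key_grip', [0.5746, 0.0558, 0.083], 0.65), ('scene', 'key_grip', [0.5913, 0.1366, 0.1341], 0.57), ('scene', 'key_slot', [0.5911, 0.1385, 0.0843], 0.94)]
```

View pics/c9.png

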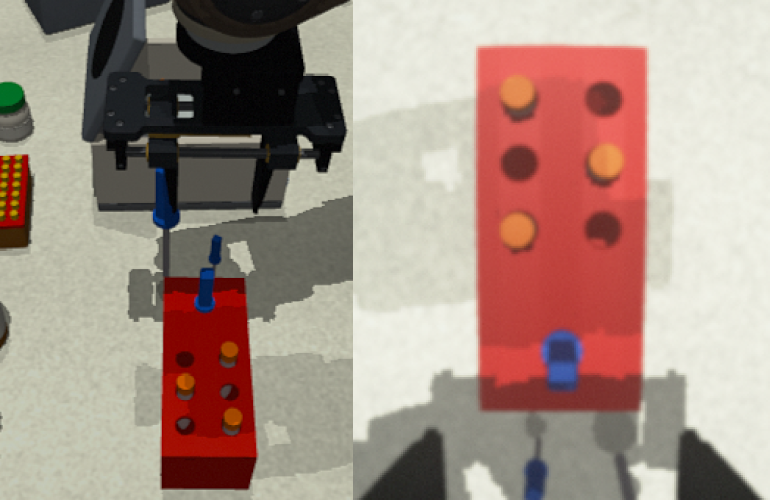

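The key stands upright and seated in its slot, the tubes are where they were, the lid is open and the gripper is clear. Handing in.

```bash
python3 -c "
from workcell import job_done
print(job_done())"
```

```text
the job is handed in; nothing more can be done
None
```

I took the middle-sized key from the rack and opened the centrifuge with it. I then drew it out and stood it back in its slot, and handed the job in at about 22 s. No verdict was reported.

- **Latch:** the rod met the plunger about 38–42 mm down. I pressed in roughly 1 mm steps until the lid sprang open. The highest wrist reading was 8.0 N, about 8.6 N after allowing for the offset and well under 20 N. About 2 N of side force showed in the hole.
- **Lid:** in the picture taken after the key was out it stands wide open. I did not measure its angle.
- **Key:** it is seated at the same height as at the start, with a 4.7 N contact just before release. The networks put the grip at (0.592, 0.135, 0.132) and the slot at (0.591, 0.137), within their error. The last picture shows it upright.
- **Tubes and gripper:** the tubes look unmoved, and the gripper is open about 110 mm above the key's top and touching nothing.
- **Disagreement:** before insertion, the wrist and scene pictures gave the tip's y offset from the hole differently by about 3 mm. The wrist view proved right, as the rod went in with no noticeable force.

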